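Shut the battery cover of the pedal power pack and start its captive thumb screw

TASK

Press the cream battery cover of the pedals' power pack down until its catches hold it shut, pushing on the cover and not on the thumb knob. Then start the captive thumb screw without crossing its thread: keeping light pressure on the black knob, turn it backward (anticlockwise from above) only until you feel the thread drop, then forward (clockwise) one turn so that it bites. Finish with the fingers still holding the knob there, so that I can check that the cover sits square before it is tightened; leave everything else on the table as it stands.

Things in the scene. Friction and masses are not known exactly. Their poses are not given: they have to be found in the camera images.
- pack: The battery power pack, fixed to the table: a grey steel box 160 mm deep (x) x 220 mm wide (y) x 68 mm high with six big battery cells in it. Origin: centre of its underside, on the table; z up, x from its front (the side with the round sockets and the cast screw boss) to its back (the hinge), y to its left. Its place and yaw vary.
- cover_hinge (a point): Middle of the cover's hinge line, at the back of the pack: (75, 0, 72) mm in the pack's frame. The hinge line runs along the pack's y.
- cover_angle (a joint): Opening of the cream cover, rad: 0 shut, grows as its front edge rises. It starts 0.35 to 0.7 open and a friction hinge with a light spring keeps it there. Two sprung catch balls under the front edge take hold in the last 0.06 rad: about 12 N at the press pads snaps it past them, then it stays below 0.005; short of that it springs up again.
- cover: The cream sheet-steel cover, 152 x 224 mm, with a tongue at the middle of its front edge that carries the thumb screw. Shut, its upper face is level, 78 mm above the table. Origin on the hinge line; x and y as the pack's when shut.
- press_pad (a point): Centre of the left black ribbed press pad (30 x 50 mm; a second one mirrors it on the right) on the cover's upper face, a good place to push: 132 mm from the hinge line towards the front, 7.5 mm above it (square to the cover), 75 mm to the pack's left. It swings with the cover. Pushed down by the knob instead, the screw would jam on the boss.
- boss_mouth (a point): Mouth of the cast threaded boss on the pack's front, (-100, 0, 69) mm in the pack's frame, axis upright. The thread is right-handed and coarse: 5 mm of travel per turn, about 1 mm of axial play.
- knob: The black fluted thumb knob of the captive screw: 34 mm diameter, 24 mm high, with a red mark on its steel cap. Weight of the screw 90 g. Origin on the screw's axis at the washer under the knob, 1.2 mm below the knob's lower face; z along the screw towards the knob's top. When the cover is shut the axis is upright and in line with the boss.
- knob_top (a point): Centre of the knob's top face, 25 mm above the washer's underside. With the cover shut and the screw standing loose on the boss, it is 117 to 119 mm above the table.
- screw_lift (a joint): How far the screw stands out of the cover, m: 0 with its washer on the cover (as while the cover is open), at most 0.018. It slides freely by its own weight. As the cover shuts, its first thread lands on the boss thread and lifts it to about 0.014 to 0.015. Once started it winds in 0.005 per forward turn and can no longer be pulled out.
- screw (a joint): Turn of the screw, rad, several turns either way: grows backward (anticlockwise from above), falls forward. It starts 0.8 to 2.6 rad short of the drop. Turned backward it climbs the thread to a lift of about 0.016; where the thread ends it drops 0.005 if let down or lightly pressed (held fast in the air it cannot drop). Turning takes under 0.03 N m.
- spare_cell: Bystander: spare black and copper battery cell standing beside the pack, 33 mm diameter, 61 mm high. Origin: centre of its underside.
- bell: Bystander: small brass hand bell on the other side of the pack, 48 mm diameter, 58 mm high. Origin: centre of its underside.
- pebble: Bystander: brown pebble, 54 mm across, 31 mm high. Origin: centre of its underside.
- mug: Bystander: white mug with green leaves, 84 mm diameter, 95 mm high. Origin: centre of its underside.
- paint_tin: Bystander: open steel tin with a green band, 88 mm diameter, 75 mm high. Origin: centre of its underside.
- tine_block: Bystander: brown wooden block 40 x 85 x 30 mm with nine copper tines up to 190 mm long to its -x. Origin: centre of the block's underside.
- pedal: Bystander: loose cream effects pedal, 110 x 62 mm, 51 mm high over its knobs. Origin: centre of its underside.

How it is judged:
By the outcome, as a careful person would: the job done as asked, in the order asked, and still so for the second after the job is handed in, while the arm keeps its last pose, push and grip.
It also fails if it takes over 72 s, if anything falls off the work surface, if the arm or the gripper's body presses on something with over 40 N, if the wrist force passes 120 N, or if a joint passes its speed limit or range.

ROBOT

A 7-joint arm with a two-finger parallel gripper is mounted at the origin on the work surface. World frame = base frame: x ahead of the robot, y to its left, z up, the work surface at z = 0. Lengths are in m, angles in rad, forces in N, time in s.
With the tool pointing down it reaches from about 0.4 to 0.9 m from the base axis. Payload 5.5 kg.
Tool frame: the origin (TCP) lies at the very end of the fingers, on their centre line; the grasp point (between the pads) lies 19 mm behind it; z points along the fingers, y is the line along which they close (so a half turn about z gives the same grasp; the last joint's range is limited). The gripper opens to 92 mm and grips with 3 to 60 N. Pads are 19 mm wide; open, the fingers measure 130 mm over their backs; the gripper's body (75 mm by 190 mm) begins 47 mm behind the grasp point.
Start: joints at [1.379, 0.501, -0.427, 1.55, 0.221, 1.138, -0.21], TCP at [0.286, -0.584, 0.201] pointing down, gripper open.
Joint ranges: [-2.88, 2.88], [-0.31, 2.03], [-1.54, 1.56], [0.2, 2.42], [-1.41, 4.55], [0.19, 2.02], [-2.57, 2.57]. Speed limits (rad/s): [2.57, 2.57, 3.14, 3.14, 3.14, 3.14, 3.14].

INTERFACE

Orientations are given as [roll, pitch, yaw] about the fixed x, y, z axes, in that order (R = Rz(yaw) Ry(pitch) Rx(roll)).
In Python, from cell import monitor, viewer, r gives the robot as it stands.
- The arm moves only by the tool play_rows, never from a script. Its argument "deltas" is a list of rows, each a list of 3 entries, a list of its own where there are three numbers: the shift along the tool's x, y, z in cm, then the turn, a rotation vector about the tool's x, y, z in degrees, then the finger opening in cm, from 0 to 9.18. A call has 1 to 10 rows; each row is the pose to reach, as a shift and turn from the pose commanded when the call began, along the tool's axes at that moment; what a row does not reach only later rows make up. A row lasts 1/12 s, in which the tool goes at most 41.7 mm and 7.16 degrees, less where a joint would pass 70% of its speed; a pose out of reach is approached as far as the arm can. A call with a gripper value outside its range is refused whole. The fingers move at their own pace and stop on an object; "grip_force" is the grip in N (left out, the last holds). Time passes only in rows, so rows that repeat a pose let the fingers close. It gives the time, the measured TCP pose, the force, the opening and the grip force at its end, in the units of the state.
- monitor.state(): the state, without advancing time (a new reading comes with each control period).
- viewer.read_camera(name): name is "scene" or "top" or "wrist"; returns the picture (384x512x3 uint8, red, green, blue); there is no depth.
- viewer.camera_model(name): a dict with "fx", "fy", "cx", "cy" (pixels), "rvec" (rotation vector, rad) and "tvec" (3), from world to camera coordinates, as OpenCV has them. Camera axes: x right, y down, z forward; pixel columns grow to the right and rows downward; lengths in m; the calibration is good to about 2 mm. The wrist camera is an equidistant fisheye: a pixel r from the principal point sees the ray r / f radians off the axis. A picture is of the moment at which its call begins: read the wrist's pose just before it. camera_model takes no time and is no camera call; for the wrist camera it gives the pose at the moment of the call.
- r.sign_off(): hands the job in; it is judged then, once.
The state is a dict: "time": time; "joint_positions": joint angles; "dq": joint speeds; "effort": joint torques, N m; "tool_pos": TCP position; "eef_rot": TCP orientation; "ft_force": force on the tool from outside, world axes, zero at the start; "moment": the same for the moment, N m; "finger_gap": opening from 0.0 (shut) to 1.0 (fully open); "grasp_force": force on a finger pad.
Only numpy, scipy, OpenCV 4.12 (cv2) and the standard library are available. Lean on these libraries where they do the work, as an engineer would, in place of code of your own. Each camera call takes 0.05 s, during which the arm holds its last target. There are 200 camera calls.

## Working session

There is one attempt and no reset: what is moved stays moved. The work goes in short steps, Python scripts to look and compute and a tool call to move; the robot and the scene stay as the last step left them, time stands still between calls to the robot, and variables do not carry over. Pictures are saved under pics/ and viewed, at most 10 in all, crops included, and the job is handed in when it is done.

Besides the shell and the picture viewer there is one more tool, called after "Emit:" by a JSON object that holds its "api" and its "payload", one argument or row to a line. play_rows: Moves the arm, as the interface text tells. Its arguments: {"type":"object","properties":{"deltas":{"type":"array"},"grip_force":{"type":"number"}},"required":["deltas"]}

```bash
mkdir -p pics; ls; python3 - <<'E'
from cell import monitor, viewer, r
import cv2, numpy as np
print(monitor.state())
for n in ("scene","top","wrist"):
    m=viewer.camera_model(n); print(n,m)
a=viewer.read_camera("scene");b=viewer.read_camera("top")
cv2.imwrite("pics/scene.png",a[...,::-1]);cv2.imwrite("pics/top.png",b[...,::-1])
c=viewer.read_camera("wrist");cv2.imwrite("pics/wrist.png",c[...,::-1])
E
```

```text
pics
{'time': 0.0, 'joint_positions': array([ 1.37920092,  0.50184936, -0.42676483,  1.55146273,  0.2208507 ,
        1.13830142, -0.21030406]), 'dq': array([ 1.94413800e-03, -5.23352640e-04, -6.60030579e-04, -6.39131917e-05,
        1.22392561e-03, -1.28229405e-03,  5.50542898e-04]), 'effort': array([-7.29842377e-04, -5.66590762e+01, -5.81623390e+00, -2.79113120e+01,
       -6.86062267e-02,  3.07074899e-02,  1.63822006e-04]), 'tool_pos': array([ 0.28512975, -0.58328178,  0.20036984]), 'eef_rot': array([-3.13963656e+00, -7.54249694e-06,  4.54846894e-01]), 'ft_force': array([0.05801472, 0.14594669, 0.35049688]), 'moment': array([ 0.03031031, -0.03960027, -0.06235541]), 'grasp_force': 0.0, 'finger_gap': 0.9997390963947271}
scene {'fx': 379.7776525770908, 'fy': 379.7776525770908, 'cx': 259.72695767745336, 'cy': 187.95985499165525, 'rvec': array([ 1.31802971,  2.37741974, -0.77134909]), 'tvec': array([ 0.27474014, -0.33293799,  1.48237251])}
top {'fx': 462.3682900629647, 'fy': 462.3682900629647, 'cx': 256.16928279919495, 'cy': 182.54094108550905, 'rvec': array([ 2.18034662, -2.14847031,  0.13105974]), 'tvec': array([0.0210197 , 0.55247895, 1.43952303])}
wrist {'fx': 297.3186396354542, 'fy': 297.3186396354542, 'cx': 255.7887428915036, 'cy': 196.64258163804004, 'rvec': array([-2.46444635,  1.53715541,  0.2152371 ]), 'tvec': array([-0.6488638 , -0.03432165,  0.3917055 ])}
```

View pics/scene.png

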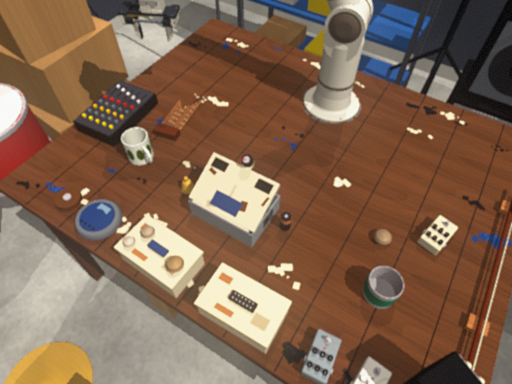

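View pics/top.png

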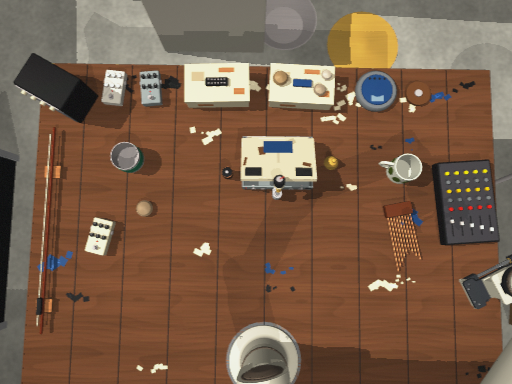

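The scene view shows the pack at about (235,195), its knob at (247,160) facing the robot, with the bell at (186,185) and the cell at (286,220). In the top view the pack is at (278,160), the knob at (279,182), the bell at (332,162) and the cell at (227,172). I'll enlarge both views.

```bash
python3 - <<'E'
import cv2, numpy as np
a=cv2.imread("pics/scene.png")[140:250,175:300];b=cv2.imread("pics/top.png")[125:210,215:345]
a=cv2.resize(a,None,fx=5,fy=5,interpolation=cv2.INTER_CUBIC)
b=cv2.resize(b,None,fx=6,fy=6,interpolation=cv2.INTER_CUBIC)
cv2.imwrite("pics/sc.png",a);cv2.imwrite("pics/tc.png",b)
E
```

```text
(no output)
```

View pics/sc.png

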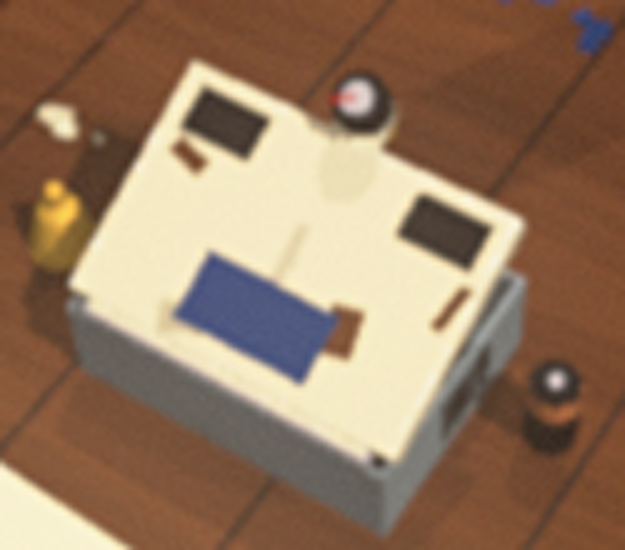

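View pics/tc.png

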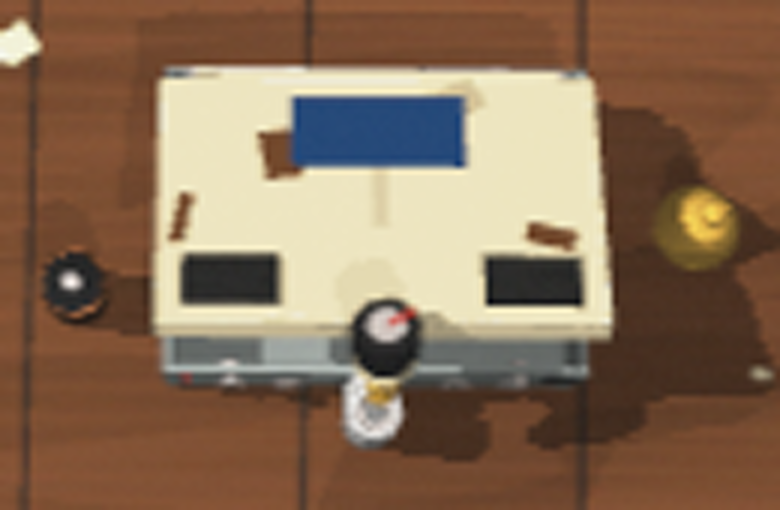

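The crops show the pads clearly: in the scene at about (445,232) and (225,123), in the top view at (230,280) and (533,281). The knob cap is at (357,98) in the scene and (388,323) in the top view, and the boss is at (375,405) in the top view. Next I triangulate.

```bash
cat > h.py <<'E'
import cv2, numpy as np
from cell import monitor, viewer, r
def ray(n,uv,m=None):
    m=m or viewer.camera_model(n); R=cv2.Rodrigues(m["rvec"])[0]
    x=(uv[0]-m["cx"])/m["fx"];y=(uv[1]-m["cy"])/m["fy"]
    if n=="wrist":
        t=np.hypot(x,y);s=np.sin(t)/max(t,1e-9);d=np.array([x*s,y*s,np.cos(t)])
    else: d=np.array([x,y,1.]);d/=np.linalg.norm(d)
    return -R.T@m["tvec"],R.T@d
def tri(rays):
    A=np.zeros((3,3));b=np.zeros(3)
    for o,d in rays:
        P=np.eye(3)-np.outer(d,d);A+=P;b+=P@o
    p=np.linalg.solve(A,b)
    return p,max(np.linalg.norm(np.cross(p-o,d)) for o,d in rays)
def plane(o,d,z): return o+d*(z-o[2])/d[2]
E
python3 - <<'E'
from h import *
S=lambda u,v:(175+(u+.5)/5-.5,140+(v+.5)/5-.5)
T=lambda u,v:(215+(u+.5)/6-.5,125+(v+.5)/6-.5)
def pad(img,box):
    x0,y0,x1,y1=[int(round(q)) for q in box]
    g=255-cv2.cvtColor(img,cv2.COLOR_BGR2GRAY)[y0:y1,x0:x1].astype(float)
    w=np.clip((g-90)/90,0,1);ys,xs=np.mgrid[y0:y1,x0:x1]
    return ((w*xs).sum()/w.sum(),(w*ys).sum()/w.sum())
a=cv2.imread("pics/scene.png");b=cv2.imread("pics/top.png")
sl=pad(a,(*S(388,188),*S(500,280)));sr=pad(a,(*S(175,80),*S(278,163)))
tl=pad(b,(*T(172,243),*T(290,316)));tr=pad(b,(*T(476,243),*T(592,318)))
print(sl,sr,tl,tr)
for nm,s,t in [("padL",sl,tl),("padR",sr,tr),("hL",S(388,462),T(160,73)),("hR",S(72,290),T(592,75)),("cap",S(357,98),T(388,323)),("blueC",S(257,317),T(378,131)),("cell",S(556,380),T(72,281)),("bell",S(55,190),T(714,216))]:
    p,e=tri([ray("scene",s),ray("top",t)]);print(nm,p.round(4),round(e,4))
print("boss",plane(*ray("top",T(375,408)),.069))
E
```

```text
(np.float64(264.25712305025996), np.float64(185.1040554592721)) (np.float64(219.51865130826147), np.float64(164.0408116561141)) (np.float64(252.8582155833669), np.float64(171.07589826402904)) (np.float64(303.5938861040348), np.float64(171.20560440463473))
padL [0.5727 0.0417 0.1401] 0.002
padR [ 0.5751 -0.1092  0.1378] 0.0013
hL [0.6889 0.0777 0.082 ] 0.0001
hR [ 0.6902 -0.1439  0.0796] 0.003
cap [ 0.5472 -0.0347  0.1786] 0.0017
blueC [ 0.6565 -0.0332  0.0962] 0.0017
cell [0.5818 0.1233 0.0613] 0.0012
bell [ 0.6223 -0.2129  0.0534] 0.0014
boss [ 0.51749516 -0.03583576  0.069     ]
```

Pad separation measures 151 mm (150 expected) and the height fits an opening of about 0.47 rad. That puts the hinge at about (0.688, -0.034) with a yaw of about 0.016. I'll press the right pad with closed fingers.

```bash
cat >> h.py <<'E'
from scipy.spatial.transform import Rotation as Ro
def delta(p,yaw):
    s=monitor.state();R=Ro.from_euler("xyz",s["eef_rot"]);W=Ro.from_euler("xyz",[np.pi,0,yaw])
    print("t",round(s["time"],2),"shift",(R.inv().apply(np.array(p)-s["tool_pos"])*100).round(2),"rot",np.degrees((R.inv()*W).as_rotvec()).round(1))
E
python3 -c "
from h import *
delta([.575,-.109,.20],.016)"
```

```text
t 0.15 shift [ 46.87 -29.89   0.11] rot [-0.1  0.  25.1]
```

Emit:
{"api": "play_rows", "payload": {
  "deltas": [
    [[4,-2.5,0],[0,0,3],0],
    [[8,-5,0],[0,0,6],0],
    [[12,-7.5,0],[0,0,9],0],
    [[15.5,-9.9,0],[0,0,12],0],
    [[19,-12.1,0],[0,0,15],0],
    [[22.5,-14.3,0],[0,0,18],0],
    [[26,-16.5,0],[0,0,20],0],
    [[29.5,-18.7,0],[0,0,22],0],
    [[33,-21,0],[0,0,24],0],
    [[36,-23,0],[0,0,25.1],0]
  ]
}}

```text
time: 0.98
tool_pos: [0.5031, -0.2264, 0.2014]
eef_rot: [3.141, 0.0, 0.015]
ft_force: [0.1, -1.3, 1.2]
finger_gap: 0.325
grasp_force: 0.0
```

```bash
python3 -c "
from h import *
print(monitor.state()['joint_positions'].round(2))
delta([.575,-.109,.17],.016)"
```

```text
[ 0.79  0.34 -0.51  1.8   0.19  1.06 -1.35]
t 0.98 shift [  7.36 -11.64   3.14] rot [ 0.   0.  -0.1]
```

Emit:
{"api": "play_rows", "payload": {
  "deltas": [
    [[2,-3,0],[0,0,0],0],
    [[4,-6,0],[0,0,0],0],
    [[6,-9,0],[0,0,0],0],
    [[7.2,-11.6,1],[0,0,0],0],
    [[7.2,-11.6,2],[0,0,0],0],
    [[7.2,-11.6,2.6],[0,0,0],0],
    [[7.2,-11.6,2.6],[0,0,0],0],
    [[7.2,-11.6,2.6],[0,0,0],0]
  ]
}}

```text
time: 1.65
tool_pos: [0.5716, -0.1128, 0.1748]
eef_rot: [3.141, 0.002, 0.015]
ft_force: [-0.3, -0.4, 0.8]
finger_gap: 0.009
grasp_force: 0.0
```

```bash
python3 - <<'E'
from h import *
print(monitor.state()['joint_positions'].round(2)); delta([.556,-.1095,.08],.016)
m=viewer.camera_model("wrist");im=viewer.read_camera("wrist")
t=viewer.read_camera("top")[110:220,205:355]
c=np.hstack([cv2.resize(im,(660,495)),]);cv2.imwrite("pics/w2.png",c[...,::-1])
E
```

```text
[ 0.57  0.43 -0.54  1.75  0.25  1.04 -1.62]
t 1.65 shift [-1.53 -0.36  9.48] rot [ 0.   0.1 -0.1]
```

View pics/w2.png

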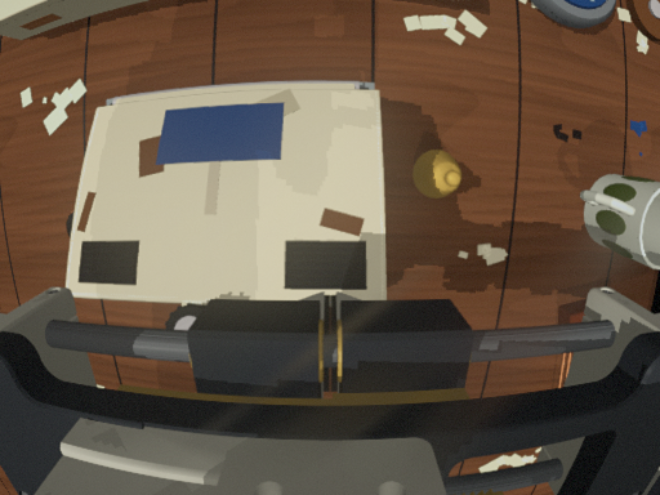

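The view confirms the closed fingers are over the right pad, at (325,265), with clear space around them. Now I press along the arc.

Emit:
{"api": "play_rows", "payload": {
  "deltas": [
    [[0.2,-0.3,1],[0,0,0],0],
    [[0.2,-0.3,2],[0,0,0],0],
    [[0.2,-0.3,3],[0,0,0],0],
    [[0,-0.3,4],[0,0,0],0],
    [[-0.3,-0.3,4.8],[0,0,0],0],
    [[-0.6,-0.3,5.5],[0,0,0],0],
    [[-0.8,-0.3,6.1],[0,0,0],0],
    [[-1.0,-0.3,6.8],[0,0,0],0],
    [[-1.2,-0.3,7.4],[0,0,0],0],
    [[-1.3,-0.3,7.9],[0,0,0],0]
  ]
}}

```text
time: 2.58
tool_pos: [0.5591, -0.1083, 0.0958]
eef_rot: [3.142, 0.0, 0.017]
ft_force: [-0.4, 0.2, 0.0]
finger_gap: 0.007
grasp_force: 0.4
```

Emit:
{"api": "play_rows", "payload": {
  "deltas": [
    [[-0.05,0,0.5],[0,0,0],0],
    [[-0.1,0,0.9],[0,0,0],0],
    [[-0.1,0,1.2],[0,0,0],0],
    [[-0.1,0,1.4],[0,0,0],0],
    [[-0.1,0,1.6],[0,0,0],0],
    [[-0.1,0,1.7],[0,0,0],0]
  ]
}}

```text
time: 3.08
tool_pos: [0.5587, -0.1083, 0.0793]
eef_rot: [-3.142, -0.0, 0.017]
ft_force: [-0.9, -0.3, 0.5]
finger_gap: 0.006
grasp_force: 0.4
```

```bash
python3 - <<'E'
from h import *
im=viewer.read_camera("wrist")
t=viewer.read_camera("top")[125:215,215:345];s=viewer.read_camera("scene")[140:250,175:300]
cv2.imwrite("pics/c3.png",np.hstack([cv2.resize(t,(440,304)),cv2.resize(s,(346,304))])[...,::-1])
cv2.imwrite("pics/w3.png",im[...,::-1])
E
```

```text
(no output)
```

View pics/c3.png

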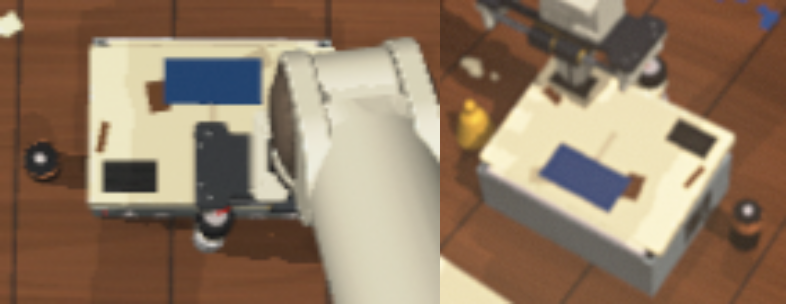

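The cover has followed the fingers and is nearly shut, with the fingers on the right pad in the scene panel. I keep pressing gently and watch the force.

Emit:
{"api": "play_rows", "payload": {
  "deltas": [
    [[0,0,0.1],[0,0,0],0],
    [[0,0,0.2],[0,0,0],0],
    [[0,0,0.3],[0,0,0],0],
    [[0,0,0.3],[0,0,0],0]
  ]
}}

```text
time: 3.57
tool_pos: [0.5585, -0.1083, 0.0763]
eef_rot: [-3.142, 0.0, 0.017]
ft_force: [-0.4, 0.1, 0.5]
finger_gap: 0.004
grasp_force: 0.3
```

Emit:
{"api": "play_rows", "payload": {
  "deltas": [
    [[0,0,0.1],[0,0,0],0],
    [[0,0,0.2],[0,0,0],0],
    [[0,0,0.3],[0,0,0],0],
    [[0,0,0.3],[0,0,0],0]
  ]
}}

```text
time: 3.9
tool_pos: [0.5584, -0.1083, 0.0732]
eef_rot: [-3.142, 0.0, 0.017]
ft_force: [0.8, -0.6, 0.7]
finger_gap: 0.006
grasp_force: 0.2
```

```bash
python3 - <<'E'
from h import *
s=monitor.state();print(s['ft_force'],s['moment'],s['effort'].round(1))
im=viewer.read_camera("wrist")
cv2.imwrite("pics/w4.png",cv2.resize(np.hstack([im[100:300,160:360],viewer.read_camera("scene")[150:220,175:245].repeat(3,0).repeat(3,1)[:200]]),None,fx=1.9,fy=1.9)[...,::-1])
E
```

```text
[ 0.7732456  -0.57956748  0.65532139] [0.04312545 0.07462816 0.01784776] [ -0.1 -51.3  -6.9 -22.   -0.   -0.1  -0. ]
```

View pics/w4.png

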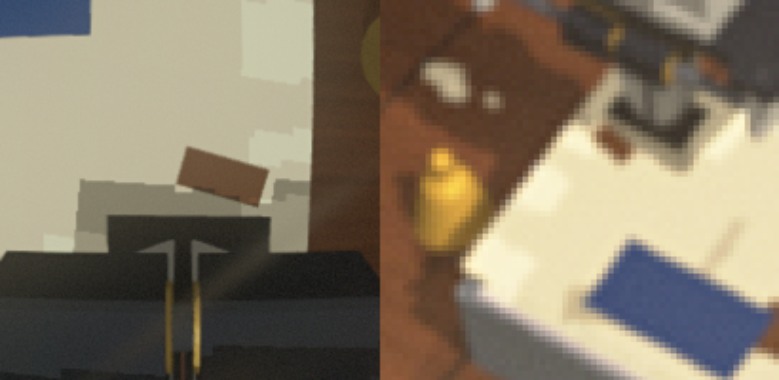

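Emit:
{"api": "play_rows", "payload": {
  "deltas": [
    [[0,0,0.1],[0,0,0],0],
    [[0,0,0.2],[0,0,0],0],
    [[0,0,0.3],[0,0,0],0],
    [[0,0,0.3],[0,0,0],0]
  ]
}}

```text
time: 4.33
tool_pos: [0.5584, -0.1083, 0.0702]
eef_rot: [-3.142, 0.0, 0.017]
ft_force: [0.5, 0.8, 1.3]
finger_gap: 0.008
grasp_force: 0.2
```

```bash
python3 - <<'E'
from h import *
s=monitor.state();print(s['tool_pos'],s['ft_force'])
a=viewer.read_camera("scene")[...,::-1];b=viewer.read_camera("top")[...,::-1]
def cen(img,lo,hi,box):
    x0,y0,x1,y1=box;m=cv2.inRange(img[y0:y1,x0:x1],lo,hi)
    n,l,st,c=cv2.connectedComponentsWithStats(m)
    i=1+st[1:,4].argmax();return c[i]+[x0,y0],st[i]
dk=((0,0,0),(75,75,75))
for box in [(250,165,290,205)]: p,i1=cen(a,*dk,box)
q,i2=cen(b,*dk,(240,160,268,187))
print(p,i1,q,i2,tri([ray("scene",p),ray("top",q)]))
bl=((70,40,0),(150,110,70))
p,i1=cen(a,*bl,(195,185,255,225));q,i2=cen(b,*bl,(255,135,300,160))
print(p,i1,q,i2,tri([ray("scene",p),ray("top",q)]))
for n in("scene","top"):
    m=viewer.camera_model(n)
    print(n,cv2.projectPoints(np.array([[.558,-.108,.07],[.558,-.108,.08],[.558,-.108,.09],[.558,.0417,.0795]]),m["rvec"],m["tvec"],np.array([[m["fx"],0,m["cx"]],[0,m["fy"],m["cy"]],[0,0,1]]),None)[0].reshape(-1,2).round(1).tolist())
cv2.imwrite("pics/c5.png",cv2.resize(a[150:210,190:290],(800,480),interpolation=cv2.INTER_CUBIC))
E
```

```text
[ 0.55842283 -0.10828488  0.07020294] [0.50580476 0.75533882 1.26561671]
[265.64705882 191.04705882] [ 9 21 15 11 85] [253.21875 177.78125] [  6  14  15   9 128] (array([0.55877808, 0.03990975, 0.09401237]), np.float64(0.0013909190425659688))
[222.83 202.66] [ 18   9  25  21 100] [277.46280992 149.01652893] [  9   8  28  13 363] (array([ 0.65326532, -0.0391033 ,  0.08784904]), np.float64(0.004901701532318283))
scene [[224.2, 174.7], [224.0, 172.6], [223.8, 170.6], [265.7, 193.9]]
top [[300.5, 179.9], [300.8, 179.5], [301.1, 179.1], [252.2, 178.8]]
```

View pics/c5.png

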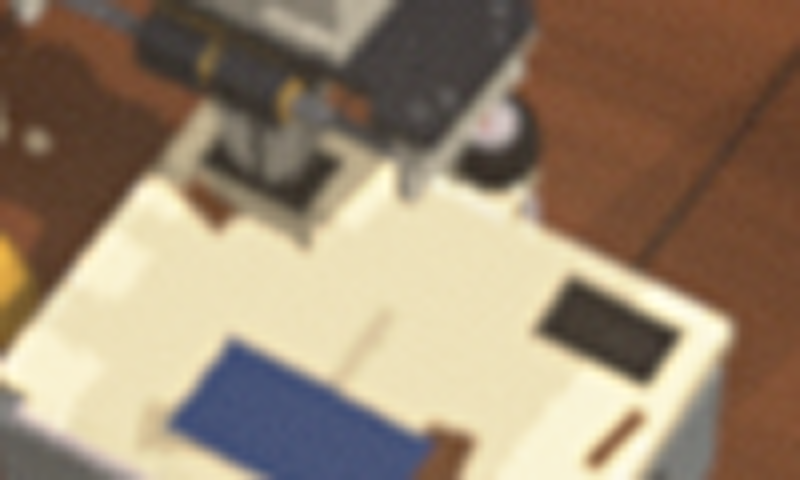

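The fingertips sit on the right pad at (270,185) and the left pad still reads a few mm high (about 0.09), so the catches have not engaged yet. I continue in small steps.

Emit:
{"api": "play_rows", "payload": {
  "deltas": [
    [[0,0,0.1],[0,0,0],0],
    [[0,0,0.2],[0,0,0],0],
    [[0,0,0.3],[0,0,0],0],
    [[0,0,0.4],[0,0,0],0],
    [[0,0,0.4],[0,0,0],0]
  ]
}}

```text
time: 4.85
tool_pos: [0.5584, -0.1083, 0.0662]
eef_rot: [-3.142, 0.0, 0.017]
ft_force: [-0.4, -0.0, 1.1]
finger_gap: 0.004
grasp_force: 0.2
```

```bash
cat >> h.py <<'E'
def leftpad():
    a=viewer.read_camera("scene")[...,::-1];b=viewer.read_camera("top")[...,::-1]
    def cen(img,box):
        x0,y0,x1,y1=box;m=cv2.inRange(img[y0:y1,x0:x1],(0,0,0),(85,85,85))
        n,l,st,c=cv2.connectedComponentsWithStats(m)
        i=1+st[1:,4].argmax();return c[i]+[x0,y0]
    p=cen(a,(255,180,280,204));q=cen(b,(240,160,268,187))
    print(p.round(2),q.round(2),tri([ray("scene",p),ray("top",q)])[0].round(4))
E
python3 - <<'E'
from h import *
leftpad();f=[monitor.state()['ft_force'][2]]
leftpad()
w=viewer.read_camera("wrist");o=cv2.imread("pics/w3.png")
a=viewer.read_camera("scene")[...,::-1]
cv2.imwrite("pics/c6.png",np.vstack([cv2.resize(a[155:205,200:300],(600,300),interpolation=cv2.INTER_CUBIC),cv2.resize(np.hstack([o[150:300,180:330],w[150:300,180:330,::-1]]),(600,300))]))
E
```

```text
[265.72 191.57] [253. 178.] [0.5585 0.0404 0.0914]
[265.73 191.6 ] [253. 178.] [0.5585 0.0404 0.0913]
```

View pics/c6.png

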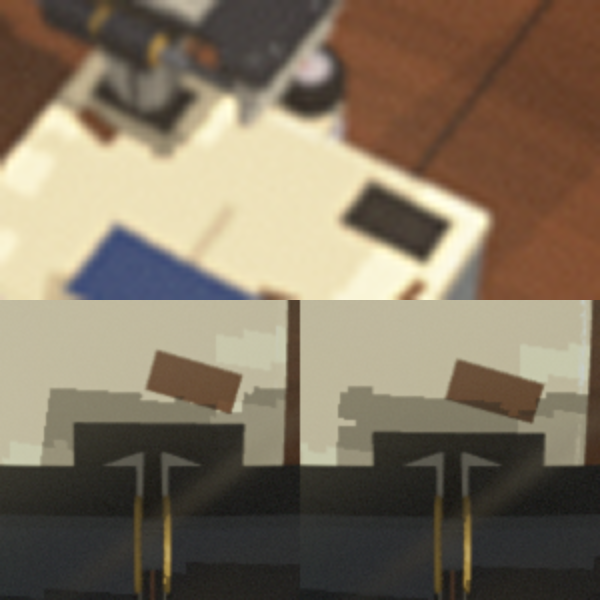

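The left pad keeps lowering with me, so the fingers are moving the cover. The gripper body is getting close to the knob, though, at (310,70) in the top panel. I'll raise, turn the tool 90° so the body clears the knob, and re-measure.

Emit:
{"api": "play_rows", "payload": {
  "deltas": [
    [[0,0,-1],[0,0,0],0],
    [[0,0,-3],[0,0,0],0],
    [[0,0,-5],[0,0,-7],0],
    [[0,0,-7],[0,0,-14],0],
    [[0,0,-8],[0,0,-21],0],
    [[0,0,-8],[0,0,-28],0],
    [[0,0,-8],[0,0,-35],0],
    [[0,0,-8],[0,0,-42],0],
    [[0,0,-8],[0,0,-49],0],
    [[0,0,-8],[0,0,-56],0]
  ]
}}

```text
time: 5.98
tool_pos: [0.5588, -0.1085, 0.1474]
eef_rot: [3.141, 0.0, 1.0]
ft_force: [-0.4, -0.2, 0.1]
finger_gap: 0.007
grasp_force: 0.0
```

```bash
python3 - <<'E'
from h import *
leftpad();print(monitor.state()['joint_positions'].round(2))
a=viewer.read_camera("scene")[...,::-1];b=viewer.read_camera("top")[...,::-1];w=viewer.read_camera("wrist")[...,::-1]
cv2.imwrite("pics/s7.png",a);cv2.imwrite("pics/t7.png",b);cv2.imwrite("pics/w7.png",w)
m=viewer.camera_model("wrist");import json;json.dump({k:np.array(v).tolist() for k,v in m.items()},open("w7.json","w"))
E
```

```text
[265.8  190.89] [253.06 177.54] [0.5592 0.0405 0.0958]
[ 0.73  0.49 -0.76  1.8   0.4   1.   -0.76]
```

```bash
python3 - <<'E'
from h import *
import json
a=cv2.imread("pics/s7.png");b=cv2.imread("pics/t7.png");w=cv2.imread("pics/w7.png")
P=np.array([[.5588,-.1085,.1474],[.5588,-.1085,.1674],[.574,-.035,.118]])
def pr(n,p):
    m=viewer.camera_model(n);K=np.array([[m["fx"],0,m["cx"]],[0,m["fy"],m["cy"]],[0,0,1]])
    return cv2.projectPoints(p,m["rvec"],m["tvec"],K,None)[0].reshape(-1,2)
def crop(im,x,y,ww,hh,f,pts):
    c=cv2.resize(im[y:y+hh,x:x+ww],None,fx=f,fy=f,interpolation=cv2.INTER_CUBIC)
    for i,p in enumerate(pts): cv2.circle(c,(int((p[0]-x+.5)*f),int((p[1]-y+.5)*f)),3,[(0,0,255),(0,255,0)][i],1)
    return c
S=crop(a,190,130,100,75,5,pr("scene",P[:2]));T=crop(b,240,140,75,75,4,pr("top",P[:2]))
W=cv2.resize(w,(300,225));D=np.zeros((375,300,3),np.uint8);D[:300]=T
row=np.hstack([S,D]);r2=np.zeros((225,800,3),np.uint8);r2[:,:300]=W
c=cv2.imread("pics/w3.png");r2[:,300:600]=cv2.resize(c,(300,225))
cv2.imwrite("pics/c8.png",np.vstack([row,r2]))
m=json.load(open("w7.json"));R=cv2.Rodrigues(np.array(m["rvec"]))[0];print(R@P[0]+m["tvec"],-R.T@np.array(m["tvec"]))
E
```

```text
[-1.78587448e-04  2.03514583e-02  1.95848611e-01] [ 0.59866207 -0.04835251  0.33060531]
```

View pics/c8.png

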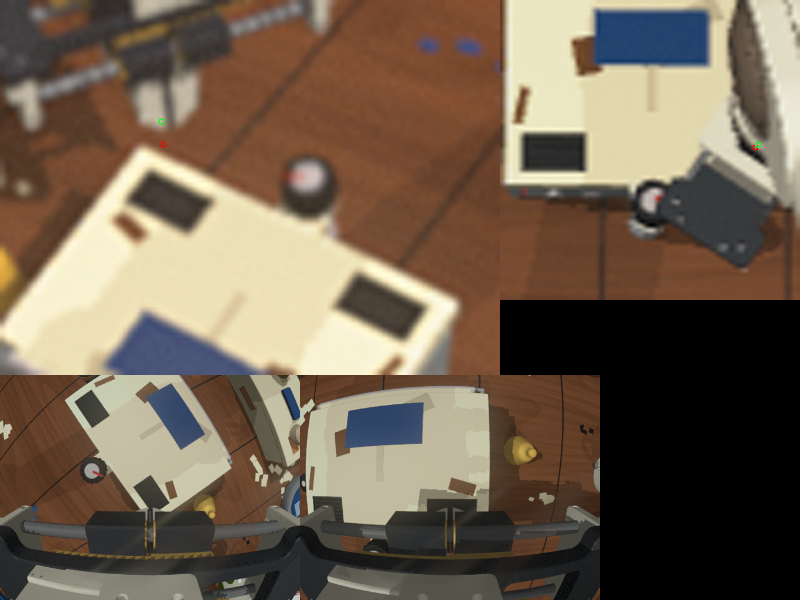

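The scene panel shows the closed fingertips at (165,128), about 14 mm above the reported TCP at (163,144), so the real tip sits higher than I assumed. The knob at (307,180) is free. I'll finish the turn and press with the body clear of the knob, going by force.

Emit:
{"api": "play_rows", "payload": {
  "deltas": [
    [[0,0,0],[0,0,-7],0],
    [[0,0,0],[0,0,-14],0],
    [[0,0,1],[0,0,-21],0],
    [[0,0,2.5],[0,0,-28],0],
    [[0,0,4],[0,0,-33.6],0],
    [[0,0,5.5],[0,0,-33.6],0],
    [[0,0,6.5],[0,0,-33.6],0],
    [[0,0,7.2],[0,0,-33.6],0],
    [[0,0,7.8],[0,0,-33.6],0],
    [[0,0,8.1],[0,0,-33.6],0]
  ]
}}

```text
time: 7.07
tool_pos: [0.5584, -0.1082, 0.0649]
eef_rot: [-3.141, 0.0, 1.579]
ft_force: [-1.0, -0.3, 2.7]
finger_gap: 0.001
grasp_force: 1.1
```

Emit:
{"api": "play_rows", "payload": {
  "deltas": [
    [[0,0,0.1],[0,0,0],0],
    [[0,0,0.2],[0,0,0],0],
    [[0,0,0.3],[0,0,0],0],
    [[0,0,0.3],[0,0,0],0]
  ]
}}

```text
time: 7.4
tool_pos: [0.5589, -0.1082, 0.0628]
eef_rot: [3.141, 0.0, 1.58]
ft_force: [-1.4, 0.7, 2.4]
finger_gap: 0.003
grasp_force: 0.8
```

```bash
python3 - <<'E'
from h import *
leftpad();print(monitor.state()['joint_positions'].round(2))
E
```

```text
[265.79 192.14] [253. 178.] [0.5587 0.0406 0.089 ]
[ 0.75  0.65 -0.81  1.86  0.59  0.9  -0.33]
```

Contact is felt now and force is rising. I continue.

Emit:
{"api": "play_rows", "payload": {
  "deltas": [
    [[0,0,0.1],[0,0,0],0],
    [[0,0,0.2],[0,0,0],0],
    [[0,0,0.3],[0,0,0],0],
    [[0,0,0.3],[0,0,0],0]
  ]
}}

```text
time: 7.83
tool_pos: [0.5588, -0.1083, 0.0604]
eef_rot: [3.141, 0.001, 1.581]
ft_force: [-4.0, 0.2, 10.1]
finger_gap: 0.002
grasp_force: 5.0
```

Emit:
{"api": "play_rows", "payload": {
  "deltas": [
    [[0,0,0.1],[0,0,0],0],
    [[0,0,0.2],[0,0,0],0],
    [[0,0,0.2],[0,0,0],0]
  ]
}}

```text
time: 8.08
tool_pos: [0.5586, -0.1083, 0.0583]
eef_rot: [3.141, 0.001, 1.581]
ft_force: [-3.2, -0.1, 5.9]
finger_gap: 0.005
grasp_force: 3.6
```

Emit:
{"api": "play_rows", "payload": {
  "deltas": [
    [[0,0,0.1],[0,0,0],0],
    [[0,0,0.2],[0,0,0],0],
    [[0,0,0.2],[0,0,0],0]
  ]
}}

```text
time: 8.33
tool_pos: [0.5586, -0.1083, 0.0555]
eef_rot: [3.141, 0.0, 1.581]
ft_force: [0.2, -0.9, -0.5]
finger_gap: 0.003
grasp_force: 0.0
```

```bash
python3 -c "
from h import *
leftpad()"
```

```text
[265.94 193.44] [253. 179.] [0.5568 0.0404 0.08  ]
```

It snapped: the force peaked and then dropped to zero, and the left pad now reads 0.080 (shut). I press a bit more to confirm a firm stop.

Emit:
{"api": "play_rows", "payload": {
  "deltas": [
    [[0,0,0.1],[0,0,0],0],
    [[0,0,0.2],[0,0,0],0],
    [[0,0,0.2],[0,0,0],0]
  ]
}}

```text
time: 8.68
tool_pos: [0.5586, -0.1084, 0.0531]
eef_rot: [3.142, -0.0, 1.58]
ft_force: [-0.5, -0.1, -0.3]
finger_gap: 0.005
grasp_force: 0.0
```

Emit:
{"api": "play_rows", "payload": {
  "deltas": [
    [[0,0,0.1],[0,0,0],0],
    [[0,0,0.2],[0,0,0],0],
    [[0,0,0.2],[0,0,0],0]
  ]
}}

```text
time: 8.93
tool_pos: [0.5586, -0.1084, 0.0521]
eef_rot: [-3.141, 0.001, 1.58]
ft_force: [-3.8, -0.6, 9.2]
finger_gap: 0.008
grasp_force: 4.7
```

The cover is firmly shut: the hard stop is at a reported z of about 0.053, so closed tips are about 27 mm behind the reported TCP. I'll push once more, then retreat and touch the cover's rear with the fingers open 50 mm to learn the tip offset at grasp width.

Emit:
{"api": "play_rows", "payload": {
  "deltas": [
    [[0,0,0.1],[0,0,0],0],
    [[0,0,0.1],[0,0,0],0],
    [[0,0,-1],[0,0,0],0],
    [[0,0,-3],[0,0,0],0],
    [[0,0,-5],[0,0,0],2],
    [[0,2.5,-6],[0,0,0],5],
    [[0,5,-6],[0,0,0],5],
    [[0,7,-6],[0,0,0],5],
    [[0,7,-6],[0,0,0],5],
    [[0,7,-6],[0,0,0],5]
  ]
}}

```text
time: 9.77
tool_pos: [0.6292, -0.107, 0.1113]
eef_rot: [3.141, -0.001, 1.581]
ft_force: [0.2, -0.5, -0.3]
finger_gap: 0.388
grasp_force: 0.0
```

Emit:
{"api": "play_rows", "payload": {
  "deltas": [
    [[0,0,0.5],[0,0,0],5],
    [[0,0,1],[0,0,0],5],
    [[0,0,1.5],[0,0,0],5],
    [[0,0,1.8],[0,0,0],5],
    [[0,0,2],[0,0,0],5],
    [[0,0,2.2],[0,0,0],5]
  ]
}}

```text
time: 10.27
tool_pos: [0.6282, -0.1077, 0.089]
eef_rot: [-3.141, -0.0, 1.58]
ft_force: [-0.3, -0.1, -0.5]
finger_gap: 0.547
grasp_force: 0.0
```

```bash
python3 -c "
from h import *
leftpad()"
```

```text
[265.99 193.76] [253. 179.] [0.557  0.0405 0.0786]
```

Emit:
{"api": "play_rows", "payload": {
  "deltas": [
    [[0,0,0.3],[0,0,0],5],
    [[0,0,0.6],[0,0,0],5],
    [[0,0,0.8],[0,0,0],5],
    [[0,0,0.8],[0,0,0],5]
  ]
}}

```text
time: 10.7
tool_pos: [0.6282, -0.1077, 0.0808]
eef_rot: [-3.141, -0.0, 1.581]
ft_force: [-0.6, -0.3, -0.4]
finger_gap: 0.542
grasp_force: 0.0
```

Emit:
{"api": "play_rows", "payload": {
  "deltas": [
    [[0,0,0.2],[0,0,0],5],
    [[0,0,0.3],[0,0,0],5],
    [[0,0,0.3],[0,0,0],5]
  ]
}}

```text
time: 10.95
tool_pos: [0.6284, -0.1076, 0.0782]
eef_rot: [-3.141, -0.0, 1.581]
ft_force: [-0.3, 0.6, -0.1]
finger_gap: 0.543
grasp_force: 0.0
```

Emit:
{"api": "play_rows", "payload": {
  "deltas": [
    [[0,0,0.2],[0,0,0],5],
    [[0,0,0.3],[0,0,0],5],
    [[0,0,0.3],[0,0,0],5]
  ]
}}

```text
time: 11.2
tool_pos: [0.6284, -0.1076, 0.0751]
eef_rot: [-3.141, -0.0, 1.581]
ft_force: [0.2, 0.2, 0.2]
finger_gap: 0.547
grasp_force: 0.0
```

Emit:
{"api": "play_rows", "payload": {
  "deltas": [
    [[0,0,0.2],[0,0,0],5],
    [[0,0,0.3],[0,0,0],5],
    [[0,0,0.3],[0,0,0],5]
  ]
}}

```text
time: 11.45
tool_pos: [0.6284, -0.1076, 0.0721]
eef_rot: [-3.141, -0.0, 1.581]
ft_force: [0.5, -0.6, 0.4]
finger_gap: 0.544
grasp_force: 0.0
```

Emit:
{"api": "play_rows", "payload": {
  "deltas": [
    [[0,0,0.2],[0,0,0],5],
    [[0,0,0.3],[0,0,0],5],
    [[0,0,0.3],[0,0,0],5]
  ]
}}

```text
time: 11.7
tool_pos: [0.6283, -0.1076, 0.0691]
eef_rot: [-3.141, -0.0, 1.581]
ft_force: [-0.4, -0.4, 0.1]
finger_gap: 0.543
grasp_force: 0.0
```

Emit:
{"api": "play_rows", "payload": {
  "deltas": [
    [[0,0,0.2],[0,0,0],5],
    [[0,0,0.3],[0,0,0],5],
    [[0,0,0.3],[0,0,0],5]
  ]
}}

```text
time: 11.95
tool_pos: [0.6284, -0.1076, 0.0661]
eef_rot: [-3.141, -0.0, 1.581]
ft_force: [0.4, 0.3, -0.3]
finger_gap: 0.551
grasp_force: 0.0
```

Emit:
{"api": "play_rows", "payload": {
  "deltas": [
    [[0,0,0.2],[0,0,0],5],
    [[0,0,0.3],[0,0,0],5],
    [[0,0,0.3],[0,0,0],5]
  ]
}}

```text
time: 12.2
tool_pos: [0.6284, -0.1076, 0.0631]
eef_rot: [-3.141, -0.0, 1.581]
ft_force: [0.3, 0.5, 0.0]
finger_gap: 0.547
grasp_force: 0.0
```

Emit:
{"api": "play_rows", "payload": {
  "deltas": [
    [[0,0,0.2],[0,0,0],5],
    [[0,0,0.3],[0,0,0],5],
    [[0,0,0.3],[0,0,0],5]
  ]
}}

```text
time: 12.45
tool_pos: [0.6284, -0.1076, 0.0601]
eef_rot: [-3.141, -0.0, 1.581]
ft_force: [-0.1, 0.4, -0.5]
finger_gap: 0.542
grasp_force: 0.0
```

Emit:
{"api": "play_rows", "payload": {
  "deltas": [
    [[0,0,0.2],[0,0,0],5],
    [[0,0,0.4],[0,0,0],5],
    [[0,0,0.6],[0,0,0],5],
    [[0,0,0.6],[0,0,0],5]
  ]
}}

```text
time: 12.78
tool_pos: [0.6282, -0.1076, 0.0539]
eef_rot: [-3.141, -0.0, 1.581]
ft_force: [-0.5, -0.6, 0.4]
finger_gap: 0.544
grasp_force: 0.0
```

Emit:
{"api": "play_rows", "payload": {
  "deltas": [
    [[0,0,0.1],[0,0,0],5],
    [[0,0,0.2],[0,0,0],5],
    [[0,0,0.2],[0,0,0],5]
  ]
}}

```text
time: 13.03
tool_pos: [0.6286, -0.1076, 0.053]
eef_rot: [3.142, 0.0, 1.581]
ft_force: [-1.7, -0.4, 4.3]
finger_gap: 0.544
grasp_force: 2.0
```

Emit:
{"api": "play_rows", "payload": {
  "deltas": [
    [[0,0,0.1],[0,0,0],5],
    [[0,0,0.2],[0,0,0],5],
    [[0,0,0.2],[0,0,0],5]
  ]
}}

```text
time: 13.28
tool_pos: [0.6287, -0.1076, 0.0527]
eef_rot: [3.141, 0.001, 1.581]
ft_force: [-7.3, 0.1, 16.1]
finger_gap: 0.541
grasp_force: 7.8
```

Open-finger contact came at a reported 0.053 on a surface at 0.078, so the real fingertips are about 25 mm above the reported TCP whatever the opening. I'll use that offset. Next I move beside the knob and look from two wrist positions.

Emit:
{"api": "play_rows", "payload": {
  "deltas": [
    [[0,0,-2],[0,0,0],5],
    [[0,0,-5],[0,0,0],6],
    [[-0.5,-3,-7.5],[0,0,0],6],
    [[-1.3,-6,-8.5],[0,0,0],6],
    [[-2,-8.5,-8.5],[0,0,0],6],
    [[-2.7,-11.3,-8.5],[0,0,0],6],
    [[-2.7,-11.3,-8.5],[0,0,0],6],
    [[-2.7,-11.3,-8.5],[0,0,0],6]
  ]
}}

```text
time: 13.95
tool_pos: [0.5145, -0.1371, 0.1355]
eef_rot: [-3.141, 0.002, 1.579]
ft_force: [0.8, 0.9, 0.5]
finger_gap: 0.653
grasp_force: 0.0
```

```bash
cat >> h.py <<'E'
def proj(n,p):
    m=viewer.camera_model(n);R=cv2.Rodrigues(m["rvec"])[0];q=R@np.array(p)+m["tvec"]
    if n=="wrist":
        t=np.arctan2(np.hypot(*q[:2]),q[2]);k=t/np.hypot(*q[:2])
        return np.array([m["cx"]+m["fx"]*q[0]*k,m["cy"]+m["fy"]*q[1]*k])
    return np.array([m["cx"]+m["fx"]*q[0]/q[2],m["cy"]+m["fy"]*q[1]/q[2]])
def cap(n,guess,rad):
    u=proj(n,guess);m=None
    im=viewer.read_camera(n);x0,y0=np.maximum(np.round(u).astype(int)-rad,0)
    g=im[y0:y0+2*rad+1,x0:x0+2*rad+1]
    dark=cv2.inRange(g,(0,0,0),(65,65,65))
    n_,l,st,c=cv2.connectedComponentsWithStats(dark)
    red=(g[...,0].astype(int)-g[...,1]>70)&(g[...,0].astype(int)-g[...,2]>60)&(g[...,2]>50)
    return g,(x0,y0),dark,red
E
python3 - <<'E'
from h import *
s=monitor.state();print(s["tool_pos"],s["joint_positions"].round(2))
G=[.514,-.035,.118]
for n,rad in (("scene",14),("top",12),("wrist",50)):
    g,o,d,red=cap(n,G,rad);print(n,proj(n,G).round(1),o,g.shape)
    cv2.imwrite(f"pics/k_{n}.png",g[...,::-1])
    if n!="wrist":
        print("\n".join("".join("#" if v<60 else "r" if rr else "w" if v>150 else "." for v,rr in zip(a,b)) for a,b in zip(cv2.cvtColor(g,cv2.COLOR_RGB2GRAY),red)))
    else:
        gg=g[::2,::2];r2=red[::2,::2];print("\n".join("".join("#" if v<60 else "r" if rr else "w" if v>150 else "." for v,rr in zip(a,b)) for a,b in zip(cv2.cvtColor(gg,cv2.COLOR_RGB2GRAY),r2)))
E
```

```text
[ 0.51449232 -0.13705354  0.13549891] [ 0.92  0.49 -0.91  1.9   0.47  0.98 -0.19]
scene [251.7 165.2] (np.int64(238), np.int64(151)) (29, 29, 3)
.............................
.............................
.............................
.............................
.............................
.............................
.............................
.............................
.............................
.............................
.............................
.............................
..............w..............
............wwwww............
............wwwww............
............wwwww............
.........#...www..#..........
.........##.......#..........
..........###...###..........
..........#########..........
...........#######...........
w...........#####............
www..........#....ww.........
wwwww.....w.....wwww.........
wwwwwwwwwwwwwwwwwwww.........
wwwwwwwwwwwwwwwwwww..........
wwwwwwwwwwwwwwwwwww..........
wwwwwwwwwwwwwwwwwww..........
wwwwwwwwwwwwwwwwww...........
top [277.6 192.2] (np.int64(266), np.int64(180)) (25, 25, 3)
wwwwwwwwwwwwwwwwwwwwwwww
[... 2641 characters left out ...]
###.....wwwwwwwwwwwwwwww
...................###.....#.......wwwwwwwwwwwwwwww
...................####..............wwwwwwwwwwwwww
...................#######............wwwwwwwwwwwww
...................#######............wwwwwwwwwwwww
...................####.#............wwwwwwwwwwwwww
..................######.##..........wwwwwwwwwwwwww
..................#######.#..........wwwwwwwwwwwwww
..................########..#.#......wwwwwwwwwwwwww
..................##########..........wwwwwwwwwwwww
..................#######.#.#.........wwwwwwwwwwwww
..................####.##.#..........wwwwwwwwwwwwww
..................##########..#......wwwwwwwwwwwwww
..................####.###....#.#.....wwwwwwwwwwwww
```

The cap centres are at scene (252.2,165), top (278.3,191.6) and wrist (254.6,74.6), all within about 2 px of my prediction. I triangulate these and prepare the move over the knob.

```bash
python3 - <<'E'
from h import *
s=ray("scene",(252.2,165));t=ray("top",(278.3,191.6));w=ray("wrist",(254.6,74.6))
print("st",tri([s,t]),"sw",tri([s,w]),"tw",tri([t,w]),"all",tri([s,t,w]))
m=viewer.camera_model("wrist");R=cv2.Rodrigues(m["rvec"])[0];print(-R.T@m["tvec"],R[2], R[0])
E
```

```text
st (array([ 0.5147835 , -0.03512692,  0.12003187]), np.float64(0.0019421466256016613)) sw (array([ 0.51473716, -0.03438076,  0.11969612]), np.float64(0.0012883161590342479)) tw (array([ 0.51533405, -0.03641396,  0.12607912]), np.float64(0.00029246436781214254)) all (array([ 0.51507787, -0.03520549,  0.12011416]), np.float64(0.0021542262474753895))
[ 0.51644258 -0.0634914   0.31961466] [ 0.00366711 -0.26741763 -0.96357375] [9.99947340e-01 1.02164250e-02 9.70201805e-04]
```

The cap is at about (0.515, -0.035, 0.119), which matches the expected loose-on-boss height of 117–119 mm. I move over the knob at yaw 0.8.

Emit:
{"api": "play_rows", "payload": {
  "deltas": [
    [[2,0,0],[0,0,6],6],
    [[4,0,0],[0,0,12],6],
    [[6,0,0],[0,0,18],6],
    [[8,0,0],[0,0,24],6],
    [[10.2,0.05,0],[0,0,31],6],
    [[10.2,0.05,0],[0,0,38],6],
    [[10.2,0.05,0],[0,0,44.6],6],
    [[10.2,0.05,0],[0,0,44.6],6],
    [[10.2,0.05,0],[0,0,44.6],6]
  ]
}}

```text
time: 14.85
tool_pos: [0.5162, -0.0327, 0.1354]
eef_rot: [3.141, -0.001, 0.807]
ft_force: [-0.5, 1.2, 0.0]
finger_gap: 0.652
grasp_force: 0.0
```

```bash
python3 -c "
from h import *
print(monitor.state()['joint_positions'].round(2));delta([.515,-.0352,.067],.8);leftpad()"
```

```text
[ 0.63  0.41 -0.76  1.94  0.35  0.93 -1.06]
t 14.85 shift [-0.27  0.09  6.84] rot [ 0.  -0.   0.4]
[265.93 193.71] [253.24 178.91] [0.5571 0.04   0.0788]
```

Emit:
{"api": "play_rows", "payload": {
  "deltas": [
    [[-0.2,0.1,1],[0,0,0],6],
    [[-0.2,0.1,2],[0,0,0],6],
    [[-0.2,0.1,3],[0,0,0],6],
    [[-0.2,0.1,4],[0,0,0],6],
    [[-0.2,0.1,4.8],[0,0,0],6],
    [[-0.2,0.1,4.8],[0,0,0],6]
  ]
}}

```text
time: 15.45
tool_pos: [0.5129, -0.0358, 0.0851]
eef_rot: [-3.138, 0.002, 0.802]
ft_force: [-0.6, 0.9, 0.5]
finger_gap: 0.653
grasp_force: 0.0
```

Emit:
{"api": "play_rows", "payload": {
  "deltas": [
    [[0,0,0.5],[0,0,0],6],
    [[0,0,1],[0,0,0],6],
    [[0,0,1.5],[0,0,0],6],
    [[0,0,1.9],[0,0,0],6],
    [[0,0,1.9],[0,0,0],6]
  ]
}}

```text
time: 15.87
tool_pos: [0.5141, -0.0359, 0.0677]
eef_rot: [-3.141, 0.001, 0.802]
ft_force: [-0.3, 0.7, -0.1]
finger_gap: 0.653
grasp_force: 0.0
```

Emit:
{"api": "play_rows", "payload": {
  "deltas": [
    [[0,0,0],[0,0,0],4.5],
    [[0,0,0],[0,0,0],3],
    [[0,0,0],[0,0,0],2],
    [[0,0,0],[0,0,0],2],
    [[0,0,0],[0,0,0],2],
    [[0,0,0],[0,0,0],2]
  ],
  "grip_force": 12
}}

```text
time: 16.37
tool_pos: [0.5149, -0.0358, 0.0687]
eef_rot: [3.141, -0.0, 0.802]
ft_force: [-1.0, 0.2, 0.8]
finger_gap: 0.368
grasp_force: 12.0
```

The gap is 33.8 mm, so the knob is gripped on its full 34 mm diameter. Now light pressure, then backward.

Emit:
{"api": "play_rows", "payload": {
  "deltas": [
    [[0,0,0.1],[0,0,0],2],
    [[0,0,0.1],[0,0,0],2]
  ]
}}

```text
time: 16.53
tool_pos: [0.5149, -0.0358, 0.0683]
eef_rot: [3.141, 0.0, 0.802]
ft_force: [-2.6, 0.5, 9.4]
finger_gap: 0.365
grasp_force: 12.0
```

Emit:
{"api": "play_rows", "payload": {
  "deltas": [
    [[0,0,0],[0,0,-4],2],
    [[0,0,0],[0,0,-8],2],
    [[0,0,0],[0,0,-8],2]
  ]
}}

```text
time: 16.78
tool_pos: [0.515, -0.0359, 0.0684]
eef_rot: [3.141, 0.0, 0.945]
ft_force: [-3.4, -0.4, 9.7]
finger_gap: 0.364
grasp_force: 12.0
```

Emit:
{"api": "play_rows", "payload": {
  "deltas": [
    [[0,0,-0.07],[0,0,-4],2],
    [[0,0,-0.07],[0,0,-8],2],
    [[0,0,-0.07],[0,0,-8],2]
  ]
}}

```text
time: 17.03
tool_pos: [0.515, -0.0359, 0.0686]
eef_rot: [3.141, -0.0, 1.084]
ft_force: [-0.5, -0.6, 5.5]
finger_gap: 0.363
grasp_force: 12.0
```

Emit:
{"api": "play_rows", "payload": {
  "deltas": [
    [[0,0,0],[0,0,-5],2],
    [[0,0,-0.01],[0,0,-10],2],
    [[0,0,-0.01],[0,0,-10],2]
  ]
}}

```text
time: 17.28
tool_pos: [0.5151, -0.0359, 0.0687]
eef_rot: [3.141, -0.0, 1.258]
ft_force: [-0.5, -1.2, 5.3]
finger_gap: 0.367
grasp_force: 12.0
```

Emit:
{"api": "play_rows", "payload": {
  "deltas": [
    [[0,0,0],[0,0,-5],2],
    [[0,0,-0.01],[0,0,-10],2],
    [[0,0,-0.01],[0,0,-10],2]
  ]
}}

```text
time: 17.53
tool_pos: [0.5152, -0.0359, 0.0688]
eef_rot: [3.141, -0.0, 1.432]
ft_force: [-0.8, -0.8, 6.2]
finger_gap: 0.366
grasp_force: 12.0
```

The climb of about 0.1 mm per 10° is as a 5 mm pitch should give. I continue.

Emit:
{"api": "play_rows", "payload": {
  "deltas": [
    [[0,0,-0.01],[0,0,-5],2],
    [[0,0,-0.02],[0,0,-10],2],
    [[0,0,-0.02],[0,0,-10],2]
  ]
}}

```text
time: 17.78
tool_pos: [0.5153, -0.0359, 0.0688]
eef_rot: [3.14, -0.0, 1.606]
ft_force: [0.8, -0.8, 3.9]
finger_gap: 0.367
grasp_force: 12.0
```

Emit:
{"api": "play_rows", "payload": {
  "deltas": [
    [[0,0,0],[0,0,-5],2],
    [[0,0,-0.01],[0,0,-10],2],
    [[0,0,-0.01],[0,0,-10],2]
  ]
}}

```text
time: 18.03
tool_pos: [0.5154, -0.0359, 0.0688]
eef_rot: [3.14, -0.0, 1.778]
ft_force: [0.7, -0.8, 3.9]
finger_gap: 0.364
grasp_force: 12.0
```

Emit:
{"api": "play_rows", "payload": {
  "deltas": [
    [[0,0,0],[0,0,-5],2],
    [[0,0,0],[0,0,-10],2],
    [[0,0,0],[0,0,-10],2]
  ]
}}

```text
time: 18.28
tool_pos: [0.5155, -0.0358, 0.0686]
eef_rot: [3.14, -0.0, 1.952]
ft_force: [2.8, -1.4, -0.1]
finger_gap: 0.365
grasp_force: 12.0
```

Emit:
{"api": "play_rows", "payload": {
  "deltas": [
    [[0,0,0],[0,0,-5],2],
    [[0,0,0],[0,0,-10],2],
    [[0,0,0],[0,0,-10],2]
  ]
}}

```text
time: 18.53
tool_pos: [0.5155, -0.0358, 0.0686]
eef_rot: [3.14, 0.0, 2.125]
ft_force: [4.8, -1.5, -0.9]
finger_gap: 0.367
grasp_force: 12.0
```

The force fell to about -0.9 N, which is the screw's own weight hanging, so the thread end is reached at about 1.15–1.3 rad. I let it down without turning.

Emit:
{"api": "play_rows", "payload": {
  "deltas": [
    [[0,0,0.1],[0,0,0],2],
    [[0,0,0.2],[0,0,0],2],
    [[0,0,0.2],[0,0,0],2]
  ]
}}

```text
time: 18.78
tool_pos: [0.5155, -0.0358, 0.0667]
eef_rot: [3.14, 0.001, 2.125]
ft_force: [4.6, -0.9, -0.8]
finger_gap: 0.368
grasp_force: 12.0
```

Emit:
{"api": "play_rows", "payload": {
  "deltas": [
    [[0,0,0.1],[0,0,0],2],
    [[0,0,0.2],[0,0,0],2],
    [[0,0,0.2],[0,0,0],2]
  ]
}}

```text
time: 19.03
tool_pos: [0.5155, -0.0359, 0.0648]
eef_rot: [3.14, 0.001, 2.126]
ft_force: [5.6, -0.4, 0.2]
finger_gap: 0.364
grasp_force: 12.0
```

Emit:
{"api": "play_rows", "payload": {
  "deltas": [
    [[0,0,0.05],[0,0,0],2],
    [[0,0,0.1],[0,0,0],2],
    [[0,0,0.1],[0,0,0],2]
  ]
}}

```text
time: 19.28
tool_pos: [0.5156, -0.0359, 0.0645]
eef_rot: [3.141, 0.001, 2.127]
ft_force: [2.6, -1.4, 6.8]
finger_gap: 0.369
grasp_force: 12.0
```

```bash
python3 -c "
from h import *
s=monitor.state();print(s['joint_positions'].round(2),s['ft_force'],s['moment'])"
```

```text
[ 0.78  0.64 -0.99  1.98  0.69  0.9  -0.01] [ 2.55879645 -1.39835933  6.83921253] [-0.18922348 -0.84682857 -0.0574666 ]
```

It landed after a 4.2 mm drop and pressure returned, so the thread has dropped. Now forward, following it down at 5 mm per turn.

Emit:
{"api": "play_rows", "payload": {
  "deltas": [
    [[0,0,0.01],[0,0,6],2],
    [[0,0,0.02],[0,0,12],2],
    [[0,0,0.03],[0,0,18],2],
    [[0,0,0.03],[0,0,24],2],
    [[0,0,0.04],[0,0,30],2],
    [[0,0,0.04],[0,0,30],2]
  ]
}}

```text
time: 19.78
tool_pos: [0.5152, -0.036, 0.0641]
eef_rot: [3.14, 0.001, 1.597]
ft_force: [1.6, -0.4, 6.9]
finger_gap: 0.37
grasp_force: 12.0
```

Emit:
{"api": "play_rows", "payload": {
  "deltas": [
    [[0,0,0.01],[0,0,7],2],
    [[0,0,0.02],[0,0,14],2],
    [[0,0,0.03],[0,0,21],2],
    [[0,0,0.04],[0,0,28],2],
    [[0,0,0.05],[0,0,35],2],
    [[0,0,0.06],[0,0,42],2],
    [[0,0,0.07],[0,0,50],2],
    [[0,0,0.07],[0,0,50],2]
  ]
}}

```text
time: 20.45
tool_pos: [0.5147, -0.0358, 0.0633]
eef_rot: [3.141, 0.0, 0.724]
ft_force: [1.8, -1.2, 6.6]
finger_gap: 0.368
grasp_force: 12.0
```

```bash
python3 -c "
from h import *
s=monitor.state();print(s['joint_positions'].round(2),s['ft_force'],s['moment'])"
```

```text
[ 0.56  0.51 -0.66  1.99  0.44  0.79 -1.21] [ 1.77774967 -1.19433989  6.57543076] [-0.16928769 -0.30242245 -0.01637292]
```

The height follows the thread pitch (0.4 mm for 30°, 0.8 mm for 50°), so it is biting. 80° done, 60° more before regripping.

Emit:
{"api": "play_rows", "payload": {
  "deltas": [
    [[0,0,0.01],[0,0,7],2],
    [[0,0,0.02],[0,0,14],2],
    [[0,0,0.03],[0,0,21],2],
    [[0,0,0.04],[0,0,28],2],
    [[0,0,0.05],[0,0,35],2],
    [[0,0,0.06],[0,0,42],2],
    [[0,0,0.07],[0,0,49],2],
    [[0,0,0.08],[0,0,55],2],
    [[0,0,0.08],[0,0,60],2],
    [[0,0,0.08],[0,0,60],2]
  ]
}}

```text
time: 21.28
tool_pos: [0.5146, -0.0351, 0.0625]
eef_rot: [-3.141, -0.0, -0.321]
ft_force: [0.7, 0.7, 7.0]
finger_gap: 0.363
grasp_force: 12.0
```

```bash
python3 -c "
from h import *
s=monitor.state();print(s['joint_positions'].round(2),s['ft_force'],s['moment'],s['eef_rot'])"
```

```text
[ 0.36  0.46 -0.42  1.99  0.27  0.74 -2.11] [0.70701002 0.71519271 7.02278854] [ 0.16836631 -0.12133091  0.00881523] [-3.14131474e+00 -1.29758986e-04 -3.21385464e-01]
```

Emit:
{"api": "play_rows", "payload": {
  "deltas": [
    [[0,0,-0.08],[0,0,0],2],
    [[0,0,-0.08],[0,0,0],3.6],
    [[0,0,-0.08],[0,0,0],5],
    [[0,0,-0.08],[0,0,0],5],
    [[0,0,-0.08],[0,0,0],5],
    [[0,0,-0.08],[0,0,0],5]
  ]
}}

```text
time: 21.78
tool_pos: [0.5139, -0.0359, 0.0621]
eef_rot: [3.141, 0.001, -0.315]
ft_force: [0.4, 0.6, 0.2]
finger_gap: 0.542
grasp_force: 0.0
```

Emit:
{"api": "play_rows", "payload": {
  "deltas": [
    [[0,0,0],[0,0,-7],5],
    [[0,0,0],[0,0,-14],5],
    [[0,0,0],[0,0,-21],5],
    [[0,0,0],[0,0,-28],5],
    [[0,0,0],[0,0,-35],5],
    [[0,0,0],[0,0,-42],5],
    [[0,0,0],[0,0,-49],5],
    [[0,0,0],[0,0,-56],5],
    [[0,0,0],[0,0,-63],5],
    [[0,0,0],[0,0,-70],5]
  ]
}}

```text
time: 22.62
tool_pos: [0.5144, -0.036, 0.0624]
eef_rot: [-3.141, 0.0, 0.912]
ft_force: [-0.2, 0.5, 0.1]
finger_gap: 0.548
grasp_force: 0.0
```

Emit:
{"api": "play_rows", "payload": {
  "deltas": [
    [[0,0,0],[0,0,-7],5],
    [[0,0,0],[0,0,-14],5],
    [[0,0,0],[0,0,-21],5],
    [[0,0,0],[0,0,-28],5],
    [[0,0,0],[0,0,-35],5],
    [[0,0,0],[0,0,-42],5],
    [[0,0,0],[0,0,-49],5],
    [[0,0,0],[0,0,-56],5],
    [[0,0,0],[0,0,-63],5],
    [[0,0,0],[0,0,-70],5]
  ]
}}

```text
time: 23.45
tool_pos: [0.5144, -0.0362, 0.0624]
eef_rot: [-3.141, -0.0, 2.134]
ft_force: [0.4, 0.4, -0.4]
finger_gap: 0.546
grasp_force: 0.0
```

```bash
python3 -c "
from h import *
s=monitor.state();print(s['joint_positions'].round(2),s['ft_force'],s['eef_rot'])"
```

```text
[ 0.78  0.64 -0.98  1.98  0.69  0.9  -0.01] [ 0.35294186  0.41333127 -0.41739926] [-3.14106434e+00 -1.78376500e-04  2.13396664e+00]
```

Emit:
{"api": "play_rows", "payload": {
  "deltas": [
    [[0,0,0],[0,0,-7],5],
    [[0,0,0],[0,0,-14],5],
    [[0,0,0],[0,0,-21],5],
    [[0,0,0],[0,0,-28],5],
    [[0,0,0],[0,0,-35],5],
    [[0,0,0],[0,0,-42],5],
    [[0,0,0],[0,0,-49],5],
    [[0,0,0],[0,0,-56],5],
    [[0,0,0],[0,0,-63],5],
    [[0,0,0],[0,0,-70],5]
  ]
}}

```text
time: 24.28
tool_pos: [0.5144, -0.0362, 0.0623]
eef_rot: [-3.142, -0.001, -2.928]
ft_force: [-0.3, -0.4, 0.2]
finger_gap: 0.541
grasp_force: 0.0
```

Emit:
{"api": "play_rows", "payload": {
  "deltas": [
    [[0,0,0],[0,0,-6],5],
    [[0,0,0],[0,0,-10],5],
    [[0,0,0],[0,0,-10],5]
  ]
}}

```text
time: 24.53
tool_pos: [0.5143, -0.0361, 0.0621]
eef_rot: [3.141, -0.001, -2.757]
ft_force: [-0.6, 0.4, 1.0]
finger_gap: 0.545
grasp_force: 0.0
```

```bash
python3 -c "
from h import *
s=monitor.state();print(s['joint_positions'].round(2));delta([.515,-.0355,.0625],-2.759)"
```

```text
[ 0.93  0.84 -1.25  1.98  0.93  1.07  1.2 ]
t 24.53 shift [-0.09  0.03 -0.04] rot [ 0.1 -0.   0.1]
```

I regrip here, press lightly, and turn forward the remaining 220°.

Emit:
{"api": "play_rows", "payload": {
  "deltas": [
    [[-0.05,0,0],[0,0,0],3.6],
    [[-0.05,0,0],[0,0,0],2],
    [[-0.05,0,0],[0,0,0],2],
    [[-0.05,0,0],[0,0,0],2],
    [[-0.05,0,0],[0,0,0],2],
    [[-0.05,0,0.05],[0,0,0],2],
    [[-0.05,0,0.05],[0,0,0],2]
  ],
  "grip_force": 12
}}

```text
time: 25.12
tool_pos: [0.5151, -0.0354, 0.0624]
eef_rot: [-3.141, -0.0, -2.758]
ft_force: [-1.2, 1.1, 4.0]
finger_gap: 0.365
grasp_force: 12.0
```

Emit:
{"api": "play_rows", "payload": {
  "deltas": [
    [[0,0,0.01],[0,0,6],2],
    [[0,0,0.02],[0,0,12],2],
    [[0,0,0.03],[0,0,18],2],
    [[0,0,0.03],[0,0,24],2],
    [[0,0,0.04],[0,0,30],2],
    [[0,0,0.04],[0,0,30],2]
  ]
}}

```text
time: 25.62
tool_pos: [0.5151, -0.0353, 0.062]
eef_rot: [-3.141, 0.0, 2.998]
ft_force: [-2.4, 2.5, 3.1]
finger_gap: 0.366
grasp_force: 12.0
```

Emit:
{"api": "play_rows", "payload": {
  "deltas": [
    [[0,0,0.01],[0,0,7],2],
    [[0,0,0.02],[0,0,14],2],
    [[0,0,0.03],[0,0,21],2],
    [[0,0,0.04],[0,0,28],2],
    [[0,0,0.05],[0,0,35],2],
    [[0,0,0.06],[0,0,42],2],
    [[0,0,0.07],[0,0,49],2],
    [[0,0,0.08],[0,0,56],2],
    [[0,0,0.09],[0,0,63],2],
    [[0,0,0.09],[0,0,63],2]
  ]
}}

```text
time: 26.45
tool_pos: [0.5153, -0.0351, 0.0611]
eef_rot: [3.141, 0.0, 1.901]
ft_force: [-2.0, 2.6, 3.6]
finger_gap: 0.364
grasp_force: 12.0
```

Emit:
{"api": "play_rows", "payload": {
  "deltas": [
    [[0,0,0.01],[0,0,7],2],
    [[0,0,0.02],[0,0,14],2],
    [[0,0,0.03],[0,0,21],2],
    [[0,0,0.04],[0,0,28],2],
    [[0,0,0.05],[0,0,35],2],
    [[0,0,0.06],[0,0,42],2],
    [[0,0,0.07],[0,0,49],2],
    [[0,0,0.08],[0,0,56],2],
    [[0,0,0.09],[0,0,63],2],
    [[0,0,0.09],[0,0,63],2]
  ]
}}

```text
time: 27.28
tool_pos: [0.5156, -0.0351, 0.0602]
eef_rot: [3.141, -0.0, 0.804]
ft_force: [-0.7, 2.4, 5.0]
finger_gap: 0.364
grasp_force: 12.0
```

```bash
python3 -c "
from h import *
s=monitor.state();print(s['joint_positions'].round(2),s['eef_rot'],s['moment'])"
```

```text
[ 0.57  0.52 -0.68  1.99  0.46  0.79 -1.15] [ 3.14104380e+00 -3.41401960e-04  8.04101107e-01] [0.5011356  0.30289742 0.01716403]
```

Emit:
{"api": "play_rows", "payload": {
  "deltas": [
    [[0,0,0.01],[0,0,7],2],
    [[0,0,0.02],[0,0,14],2],
    [[0,0,0.03],[0,0,21],2],
    [[0,0,0.04],[0,0,28],2],
    [[0,0,0.05],[0,0,35],2],
    [[0,0,0.06],[0,0,42],2],
    [[0,0,0.07],[0,0,49],2],
    [[0,0,0.08],[0,0,56],2],
    [[0,0,0.08],[0,0,63],2],
    [[0,0,0.08],[0,0,64.5],2]
  ]
}}

```text
time: 28.12
tool_pos: [0.5156, -0.0355, 0.0593]
eef_rot: [3.141, -0.001, -0.321]
ft_force: [-1.2, 1.7, 5.0]
finger_gap: 0.369
grasp_force: 12.0
```

Emit:
{"api": "play_rows", "payload": {
  "deltas": [
    [[0,0,0],[0,0,0],2],
    [[0,0,0],[0,0,0],2],
    [[0,0,0],[0,0,0],2]
  ]
}}

```text
time: 28.37
tool_pos: [0.5156, -0.0355, 0.0592]
eef_rot: [3.142, -0.0, -0.314]
ft_force: [-0.4, 1.2, 5.1]
finger_gap: 0.364
grasp_force: 12.0
```

```bash
python3 -c "
from h import *
s=monitor.state();print(s['joint_positions'].round(2),s['eef_rot'],s['moment'])
leftpad()"
```

```text
[ 0.36  0.46 -0.42  1.99  0.27  0.74 -2.11] [ 3.14151832e+00 -4.70937862e-04 -3.14055638e-01] [ 0.39387376  0.22201213 -0.0336744 ]
[265.84 193.7 ] [254.19 178.43] [0.558  0.0385 0.079 ]
```

The forward turn totals 360° with about 5 mm of descent, the cover still reads shut (pad at 0.079), and the fingers hold the knob.

```bash
python3 -c "
from cell import r
print(r.sign_off())"
```

```text
the job is handed in; nothing more can be done
None
```

The cover is latched shut, pressed down on its right pad only. The screw went back about 1.2–1.3 rad until the thread dropped, slightly past the drop, then forward one full turn (360°). It sank about 5 mm, so the thread is biting, and the fingers still hold the knob; the job is handed in.

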